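# Stow the marble in the push-to-latch tray

### The job

Put the glass marble in the ring cup of the sprung pull-out tray, then press the tray in until the hidden push-push catch takes it, let go, and make sure that it stays in with the marble still in its cup. Press softly, as by one fingertip (never over about 12 N), remember that a further full press lets the tray out again, and leave the other toys where they stand.

Things in the scene. Friction and masses are not known exactly. Their poses are not given: they have to be found in the camera images.
- marble_center (a point): centre of the clear glass marble, a 36 mm ball of about 60 g, at the start resting on a low maple ring foot (28 mm wide outside, 22 mm inside, 10 mm high) in the middle of a thin 50 mm maple square on the table; its centre then is 24 mm above the table
- cup_seat (a point): where the marble's centre rests in the tray's cup, 38 mm above the table; moves with the tray, axes as the tray. The cup is a maple ring 28 mm wide outside, 22 mm inside, 10 mm high on the tray's flat deck; this point is 14 mm above its rim, 24 mm above the deck. The deck is clear for 45 mm to both sides (y) of it; the front board is 57 mm in front of it
- tray_push (a point): centre of the outer face of the tray's upright oak front board: 124 mm wide (y), 42 mm high, top 48 mm and lower edge 6 mm above the table, 10 mm thick. Its x axis points into the bay, the way to push; z up. A spring pushes back with 2 N (out) to 5 N (in), damping 40 N per m/s; the catch adds about 1 N until it trips, and at the hard stop the force rises steeply
- tray (a joint): tray travel into the bay, m: 0 = fully out. A hidden push-push catch trips somewhere from 0.022 to 0.056 (set differently each time, cannot be seen); a hard stop is 3 to 4 mm deeper. Let go past the trip point, the tray backs out to 4 mm short of it and stays latched (0.018 to 0.053); let go earlier, it springs out to 0. A latched tray fully pressed again comes out
- bay: the fixed plywood bay in which the tray runs, 222 mm long (x), 150 mm wide, 45 mm high, its walls 9 mm thick, with an oak cover over the rear 117 mm; origin on the table, 80 mm behind its open front end and midway across; x points to its rear, the way the tray is pushed, z up. The tray's front board stays outside its mouth
- dome: bystander: grey squeeze dome, 72 mm wide, 36 mm high; origin under its centre; leave it alone
- pop_tube: bystander: ribbed purple plastic pop tube standing upright, 33 mm wide, 101 mm high; origin under its centre; leave it alone
- ring_puzzle: bystander: maple ring puzzle, round foot 80 mm wide, a post 67 mm high with rings; origin under its centre; leave it alone
- mirror: bystander: small stainless mirror disc upright in a maple foot 45 x 70 mm, 81 mm high; origin under its centre; leave it alone
Things that resemble listed ones, but are neither listed nor needed, are in the scene too. Of the things like the part that bears marble_center, leave any that is pink or yellow; of the rest the smaller one is meant.

How it is judged:
By the outcome, as a careful person would: the job done as asked, in the order asked, and still so for the second after the job is handed in, with the robot touching nothing.
It also fails if it takes over 61 s, if anything falls off the work surface, if the arm or the gripper's body presses on something with over 40 N, if the wrist force passes 120 N, or if a joint passes its speed limit or range.

### The arm

A 6-joint arm with a two-finger parallel gripper is mounted at the origin on the work surface. World frame = base frame: x ahead of the robot, y to its left, z up, the work surface at z = 0. Lengths are in mm, angles in rad, forces in N, time in s.
With the tool pointing down it reaches from about 375 to 900 mm from the base axis. Payload 3.1 kg.
Tool frame: the origin (TCP) lies at the very end of the fingers, on their centre line; the grasp point (between the pads) lies 19 mm behind it (bot.grip_point_offset is the distance from the TCP to the grasp point, in mm); x points along the fingers, z is the direction in which the jaws open and shut, and the axes are right-handed (so a half turn about x gives the same grasp; the last joint's range is limited). The gripper opens to 87 mm and grips with 3 to 60 N. Pads are 19 mm wide; open, the fingers measure 117 mm over their backs; the gripper's body (75 mm by 190 mm) begins 51 mm behind the grasp point.
Start: joints at [-1.444, 0.527, 1.433, -0, 1.181, -0.178], TCP at [188.183, -595.973, 222.548] pointing down, gripper open.
Joint ranges: [-3.08, 3.08], [-0.75, 2.2], [0.22, 2.44], [-1.43, 4.57], [0, 2.65], [-2.85, 2.85]. Speed limits (rad/s): [2.79, 2.79, 3.14, 3.14, 3.14, 3.14].

### API

Orientations are given as a rotation vector (axis times angle).
In Python, from rig import bot gives the robot as it stands.
- The arm moves only by the tool apply_moves, never from a script. Its argument "commands" is one flat list of numbers, 4 for each row, row after row: the shift along the tool's x, y, z in units of 1000 mm (1.0 is 1000 mm), then the turn about the tool's x in units of 180 degrees (1.0 is 180 degrees). In form: [tx, ty, tz, turn, tx, ty, tz, turn, ...]. A call has 1 to 8 rows; each row is the pose to reach, as a shift and turn from the pose commanded when the call began, along the tool's axes at that moment, turning the shorter way round; what a row does not reach only later rows make up. A row lasts 1/12 s, in which the tool goes at most 41.7 mm and 7.16 degrees, less where a joint would pass 70% of its speed; a pose out of reach is approached as far as the arm can. A call with a number of a shift or a turn outside -1 to 1 is refused whole. A call with a gripper value outside its range is refused whole. "jaw" is the closure, from -1 (fully open) to 1 (shut), so that 0 is half open, set as the call begins (left out, the last holds). The fingers move at their own pace and stop on an object; the grip force is fixed at half the most. Time passes only in rows, so rows that repeat a pose let the fingers close. It gives the time, the measured TCP pose, the force and the opening at its end, in the units of the state.
- bot.observe(): the state, without advancing time (a new reading comes with each control period).
- bot.read_camera(name): name is "scene" or "side" or "wrist"; returns the picture (384x512x3 uint8, blue, green, red); there is no depth.
- bot.camera_info(name): a dict with "camera_matrix" (3x3 intrinsics, pixels), "eye" and "orientation" of the camera in the world. Camera axes: x right, y down, z forward; pixel columns grow to the right and rows downward; lengths in mm; the calibration is good to about 2 mm. The wrist camera is an equidistant fisheye: a pixel r from the principal point sees the ray r / f radians off the axis. A picture is of the moment at which its call begins: read the wrist's pose just before it. camera_info takes no time and is no camera call; for the wrist camera it gives the pose at the moment of the call.
- bot.hand_in(): hands the job in, once; it reports no verdict.
The state is a dict: "clock": time; "joint_pos": joint angles; "joint_velocities": joint speeds; "joint_efforts": joint torques, N m; "tcp_pos": TCP position; "eef_rot": TCP orientation; "ft_force": force on the tool from outside, world axes, zero at the start; "moment": the same for the moment, N m; "gripper_width": finger opening in mm.
Only numpy, scipy, OpenCV 4.12 (cv2) and the standard library are available. Lean on these libraries where they do the work, as an engineer would, in place of code of your own. Each camera call takes 0.05 s, during which the arm holds its last target.

## Working session

There is one attempt and no reset: what is moved stays moved. The work goes in short steps, Python scripts to look and compute and a tool call to move; the robot and the scene stay as the last step left them, time stands still between calls to the robot, and variables do not carry over. Pictures are saved under pics/ and viewed, and the job is handed in when it is done.

Besides the shell and the picture viewer there is one more tool, called after ">>>" as name(argument=value, ...), one argument or row to a line, values as JSON. apply_moves: Moves the arm, as the interface text tells. Its arguments: {"type":"object","properties":{"commands":{"type":"array"},"jaw":{"type":"number"}},"required":["commands"]}

```bash
mkdir -p pics; ls; python3 - <<'E'
from rig import bot
import cv2
print(bot.observe())
for n in ["scene","side","wrist"]:
    i=bot.camera_info(n); print(n,i)
    cv2.imwrite(f"pics/{n}0.png",bot.read_camera(n))
E
```

```text
pics
{'clock': 0.0, 'joint_pos': array([-1.44349802e+00,  5.28418792e-01,  1.43390822e+00, -1.65954097e-05,
        1.18137528e+00, -1.78514684e-01]), 'joint_velocities': array([-0.00105776, -0.00088754,  0.00181849,  0.00208879,  0.00189129,
        0.0004463 ]), 'joint_efforts': array([ 4.77675821e-04, -4.40037096e+01, -1.76591957e+01,  6.32157968e-02,
        5.84287383e-02, -1.77955662e-04]), 'tcp_pos': array([ 188.08857882, -595.26195878,  221.59884824]), 'eef_rot': array([ 0.98249851,  1.33999762, -0.97997737]), 'ft_force': array([-0.08687607,  0.59157249,  0.67651836]), 'moment': array([-0.04248518,  0.02924619,  0.03139404]), 'gripper_width': 86.92444207354768}
scene {'camera_matrix': array([[445.9733943 ,   0.        , 263.89040272],
       [  0.        , 445.9733943 , 197.03022009],
       [  0.        ,   0.        ,   1.        ]]), 'eye': array([1204.9482236 ,  479.35969628,  709.55908239]), 'orientation': array([-1.12356764, -2.27870299,  1.06942136])}
side {'camera_matrix': array([[467.14069058,   0.        , 263.42401558],
       [  0.        , 467.14069058, 183.30156084],
       [  0.        ,   0.        ,   1.        ]]), 'eye': array([ 427.81339226, -742.040707  , 1013.54841807]), 'orientation': array([-2.44784081,  0.24332129, -0.10908991])}
wrist {'camera_matrix': array([[297.31863964,   0.        , 254.68432028],
       [  0.        , 297.31863964, 192.62659561],
       [  0.        ,   0.        ,   1.        ]]), 'eye': array([ 252.414723  , -573.95986517,  383.43131601]), 'orientation': array([ 2.36421429, -1.73237249, -0.22100627])}
```

View pics/scene0.png

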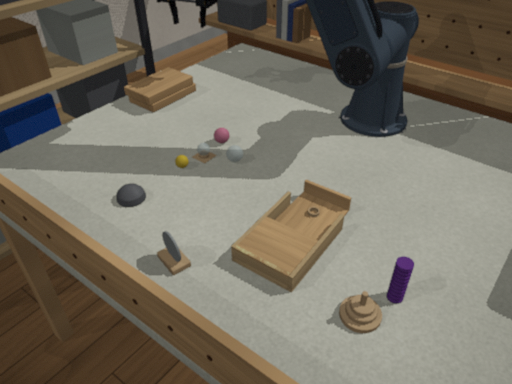

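View pics/side0.png

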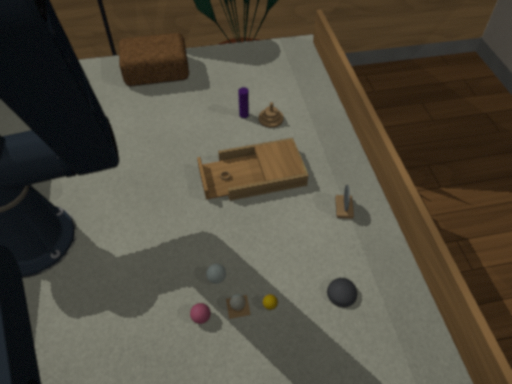

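View pics/wrist0.png

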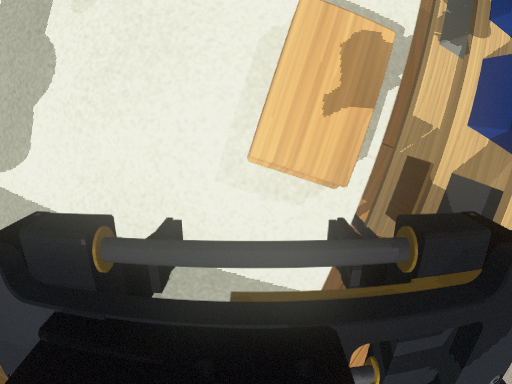

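The scene and side pictures show the bay at scene (295,235) and side (255,168). There are clear balls at side (216,272) and, on the maple square, at (237,302). A pink ball is at side (200,313) and a yellow one at (270,301). I'll zoom in next.

```bash
python3 - <<'E'
import cv2
a=cv2.imread("pics/side0.png")[235:335,170:300]; cv2.imwrite("pics/c1.png",cv2.resize(a,None,fx=6,fy=6,interpolation=cv2.INTER_CUBIC))
a=cv2.imread("pics/side0.png")[130:210,185:320]; cv2.imwrite("pics/c2.png",cv2.resize(a,None,fx=5.9,fy=5.9,interpolation=cv2.INTER_CUBIC))
a=cv2.imread("pics/scene0.png")[115:180,160:260]; cv2.imwrite("pics/c3.png",cv2.resize(a,None,fx=8,fy=8,interpolation=cv2.INTER_CUBIC))
a=cv2.imread("pics/scene0.png")[170:290,225:360]; cv2.imwrite("pics/c4.png",cv2.resize(a,None,fx=5,fy=5,interpolation=cv2.INTER_CUBIC))
E
```

```text
(no output)
```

View pics/c1.png

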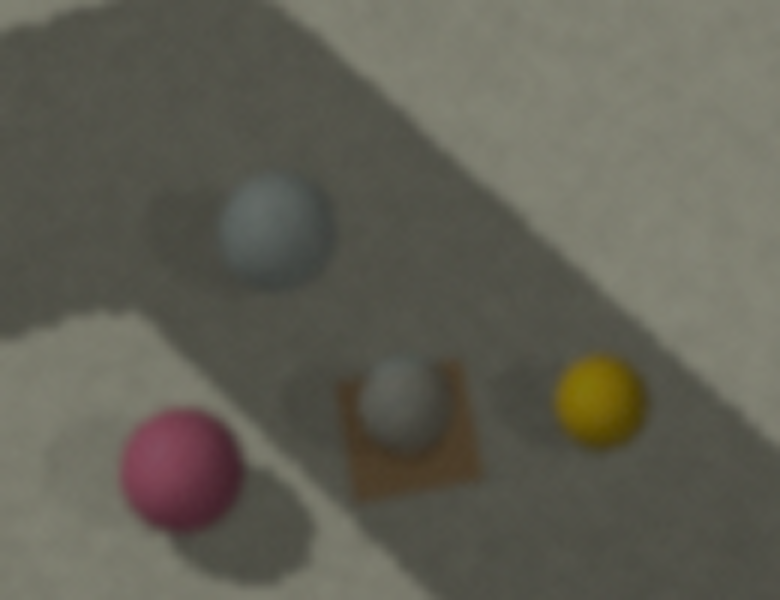

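View pics/c2.png

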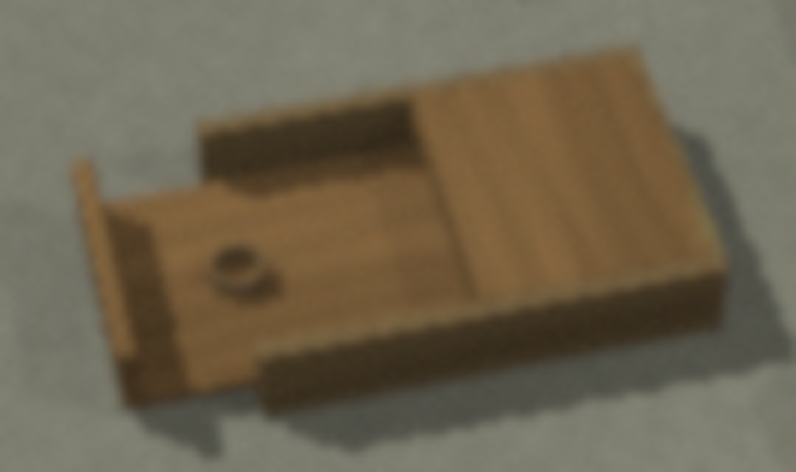

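View pics/c3.png

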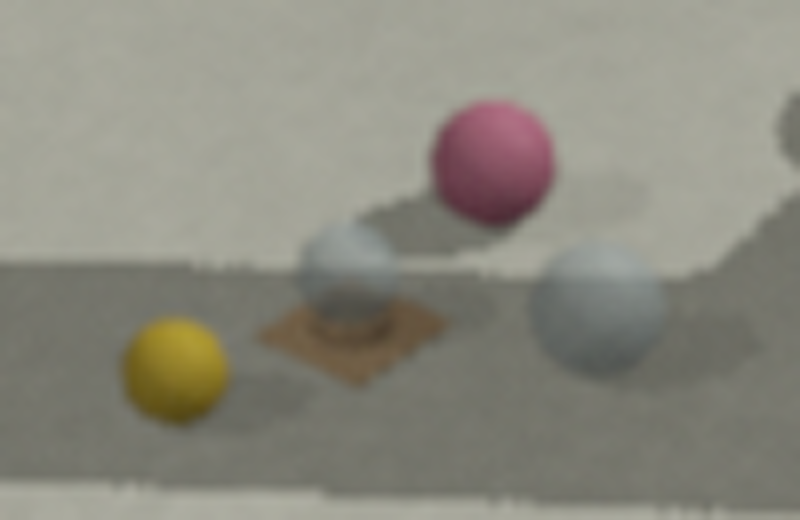

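View pics/c4.png

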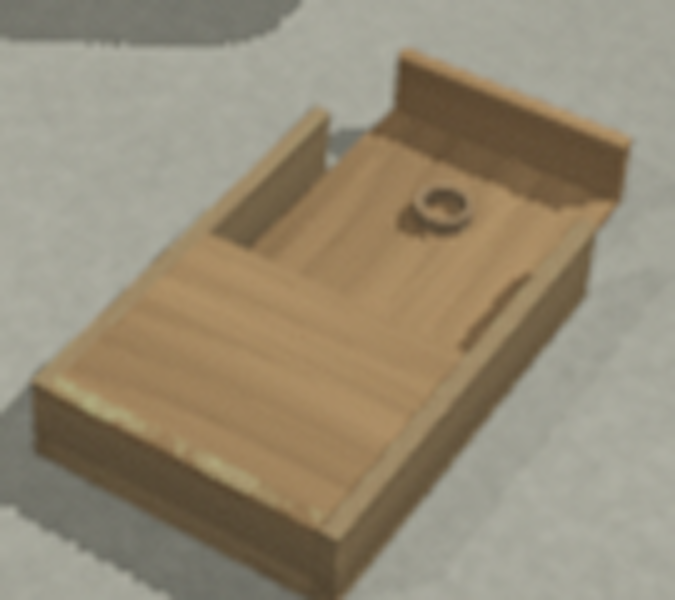

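The crops show the smaller clear ball on the square at side (237,302) and scene (203.5,149), and the cup ring at side (225,175) and scene (313.6,211). The front board faces the robot. I'll turn these into positions.

```bash
cat > h.py <<'E'
from rig import bot
import numpy as np, cv2
from scipy.spatial.transform import Rotation as R
C={n:bot.camera_info(n) for n in ("scene","side")}
def ray(n,u,v):
    c=C[n];K=c["camera_matrix"]
    d=np.array([(u-K[0,2])/K[0,0],(v-K[1,2])/K[1,1],1.]); d/=np.linalg.norm(d)
    return np.array(c["eye"]),R.from_rotvec(c["orientation"]).apply(d)
def plane(n,u,v,z):
    e,d=ray(n,u,v); return e+d*(z-e[2])/d[2]
def tri(a,b):
    (e1,d1),(e2,d2)=ray("scene",*a),ray("side",*b)
    A=np.c_[d1,-d2]; s=np.linalg.lstsq(A,e2-e1,rcond=None)[0]
    p,q=e1+s[0]*d1,e2+s[1]*d2; return (p+q)/2,np.linalg.norm(p-q)
def px(n,p):
    c=C[n];q=R.from_rotvec(c["orientation"]).inv().apply(np.array(p)-c["eye"]);r=c["camera_matrix"]@q;return r[:2]/r[2]
E
python3 - <<'E'
from h import *
np.set_printoptions(precision=1,suppress=True)
def cr(p,s,o): return ((p[0]+.5)/s-.5+o[0],(p[1]+.5)/s-.5+o[1])
s1=lambda *p:cr(p,6,(170,235)); s2=lambda *p:cr(p,5.9,(185,130))
c3=lambda *p:cr(p,8,(160,115)); c4=lambda *p:cr(p,5,(225,170))
print("marble",tri(c3(348,272),s1(404,403)),plane("scene",*c3(348,272),24),plane("side",*s1(404,403),24))
for nm,a,b in (("big",c3(598,311),s1(276,230)),("pink",c3(493,162),s1(181,469)),("yel",c3(175,370),s1(601,401))): print(nm,tri(a,b))
print("cup",tri(c4(443,207),s2(238,266)),plane("scene",*c4(443,205),24),plane("side",*s2(238,266),24))
print("board top side", plane("side",*s2(75,160),48),plane("side",*s2(92,160),48),plane("side",*s2(118,358),48),plane("side",*s2(135,355),48), "bot", plane("side",*s2(125,408),6))
print("board top scene", plane("scene",*c4(405,50),48),plane("scene",*c4(630,142),48))
print("bay cover corners side",[plane("side",*s2(*p),45) for p in ((635,48),(725,270),(262,355),(200,122))])
print("bay scene",[plane("scene",*c4(*p),45) for p in ((38,384),(337,540),(315,110),(600,235))])
E
```

```text
marble (array([ 478.3, -282.1,   24.5]), np.float64(0.5641387903620155)) [ 478.1 -282.8   24. ] [ 478.1 -281.7   24. ]
big (array([ 441.4, -199.8,   22.8]), np.float64(1.019282720010822))
pink (array([ 392.8, -291.3,   23.8]), np.float64(0.15438286777406313))
yel (array([ 551.9, -293.1,   18.9]), np.float64(0.10507351566405056))
cup (array([509.1,  98.9,  20.6]), np.float64(0.7190745454169987)) [511.8  99.9  24. ] [508.6  96.4  24. ]
board top side [441.  155.6  48. ] [448.9 154.1  48. ] [446.1  33.   48. ] [453.7  33.3  48. ] bot [446.4  37.    6. ]
board top scene [450.1  36.5  48. ] [445.1 158.2  48. ]
bay cover corners side [array([720.4, 181.1,  45. ]), array([726.7,  33.8,  45. ]), array([509.5,  24.9,  45. ]), array([502.7, 171.7,  45. ])]
bay scene [array([730.1,  39.6,  45. ]), array([723.1, 184.4,  45. ]), array([512.3,  26.5,  45. ]), array([507.3, 177.8,  45. ])]
```

Heights agree with the listing: the marble is at (478,-282,24.5), the cup rim at about (510,98.5), the bay yaw is about 2.5° and the board face is at x≈443. Next come the tool axes, the bystander positions and the move numbers.

```bash
cat >> h.py <<'E'
def go(target,yaw_deg=None):
    o=bot.observe(); Rt=R.from_rotvec(o["eef_rot"]); d=Rt.inv().apply(np.array(target)-o["tcp_pos"])
    z=Rt.apply([0,0,1]); zy=np.degrees(np.arctan2(z[1],z[0]))
    print("t",round(o["clock"],2),"tcp",o["tcp_pos"].round(1),"x axis",Rt.apply([1,0,0]).round(3),"jaw yaw",round(zy,2),"F",o["ft_force"].round(2),"w",round(o["gripper_width"],1),"j6",o["joint_pos"][5].round(2))
    print("shift tool mm",d.round(1))
    if yaw_deg is not None:
        t=-(yaw_deg-zy); t=(t+90)%180-90   # x axis points down: turn about x is minus yaw
        print("turn deg",round(t,2),"units",round(t/180,4))
E
python3 - <<'E'
from h import *
np.set_printoptions(precision=1,suppress=True)
go([478.2,-282,100],90)
print(R.from_rotvec(bot.observe()["eef_rot"]).as_matrix().round(3))
print("tube base/top",plane("scene",397,302,0),plane("scene",403,262,101),"side",plane("side",243,117,0))
print("puzzle",plane("side",270,122,0),"mirror",plane("side",345,212,0),"dome",plane("side",342,296,0))
E
```

```text
t 0.15 tcp [ 188.1 -595.4  221.8] x axis [-0.  0. -1.] jaw yaw -72.48 F [-0.5  0.3 -0. ] w 87.3 j6 -0.18
shift tool mm [ 122.3  370.9 -211.4]
turn deg 17.52 units 0.0973
[[-0.   1.   0.3]
 [ 0.   0.3 -1. ]
 [-1.   0.  -0. ]]
tube base/top [616.  361.3  -0. ] [609.6 349.  101. ] side [602.9 342.6   0. ]
puzzle [682.1 304.3   0. ] mirror [805.9 -73.5   0. ] dome [ 723.5 -304.4    0. ]
```

>>> apply_moves(
  commands=[0.122,0.371,-0.211,0.0834,0.122,0.371,-0.211,0.0834,0.122,0.371,-0.211,0.0834,0.122,0.371,-0.211,0.0834,0.122,0.371,-0.211,0.0834,0.122,0.371,-0.211,0.0834,0.122,0.371,-0.211,0.0834,0.122,0.371,-0.211,0.0834],
  jaw=-0.5,
)

```text
clock: 0.82
tcp_pos: [407.1, -359.4, 130.4]
eef_rot: [1.177, 1.23, -1.177]
ft_force: [0.9, -0.5, -0.1]
gripper_width: 65.3
```

```bash
python3 - <<'E'
from h import *
go([478.2,-282,100],92.5)
E
```

```text
t 0.82 tcp [ 407.1 -359.4  130.4] x axis [-0.  0. -1.] jaw yaw -87.52 F [ 0.95 -0.47 -0.13] w 65.3 j6 0.6
shift tool mm [ 30.4  74.4 -74.3]
turn deg -0.02 units -0.0001
```

>>> apply_moves(
  commands=[0.03,0.07,-0.07,0,0.03,0.07,-0.07,0,0.03,0.07,-0.07,0,0.03,0.07,-0.07,0,0.03,0.07,-0.07,0],
)

```text
clock: 1.23
tcp_pos: [473.3, -286.9, 100.4]
eef_rot: [1.174, 1.232, -1.175]
ft_force: [-0.1, 0.0, 0.3]
gripper_width: 65.0
```

```bash
python3 - <<'E'
from h import *
go([478.2,-282,100],92.5)
cv2.imwrite("pics/w1.png",bot.read_camera("wrist"));cv2.imwrite("pics/s1.png",bot.read_camera("side"))
go([478.2,-282,100],92.5)
E
```

```text
t 1.23 tcp [ 473.3 -286.9  100.4] x axis [-0.001  0.001 -1.   ] jaw yaw -87.31 F [-0.09  0.01  0.35] w 65.0 j6 0.78
shift tool mm [ 0.4  5.1 -4.7]
turn deg 0.19 units 0.001
t 1.33 tcp [ 472.8 -288.9  101.1] x axis [ 0.    -0.001 -1.   ] jaw yaw -87.51 F [ 0.09 -1.14 -0.15] w 65.2 j6 0.78
shift tool mm [ 1.1  5.7 -6.7]
turn deg -0.01 units -0.0001
```

View pics/w1.png

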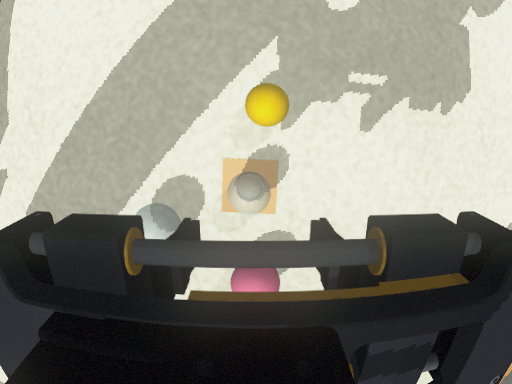

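The wrist view shows the marble at about (249,192) on its square, ahead of the fingers. I'll check it with a fisheye ray.

```bash
cat >> h.py <<'E'
def wray(u,v,z,c=None):
    c=c or bot.camera_info("wrist");K=c["camera_matrix"]
    a=np.array([(u-K[0,2])/K[0,0],(v-K[1,2])/K[1,1]]);th=np.linalg.norm(a)
    d=np.r_[a/th*np.sin(th),np.cos(th)];d=R.from_rotvec(c["orientation"]).apply(d);e=np.array(c["eye"])
    return e+d*(z-e[2])/d[2]
E
python3 - <<'E'
from h import *
print("marble",wray(249,192,24).round(1),"square",[wray(*p,3).round(1) for p in((222,158),(278,160),(276,213),(222,211))])
im=cv2.imread("pics/w1.png")
hs=cv2.cvtColor(im,cv2.COLOR_BGR2HSV);m=cv2.inRange(hs,(20,150,80),(35,255,255))
n,l,s,c=cv2.connectedComponentsWithStats(m);i=1+np.argmax([q[4] if q[1]<150 else 0 for q in s[1:]]);print("yel",c[i],wray(*c[i],18).round(1))
a=im[140:230,200:300];cv2.imwrite("pics/w1c.png",cv2.resize(a,None,fx=6,fy=6,interpolation=cv2.INTER_CUBIC))
E
```

```text
marble [ 479.  -282.9   24. ] square [array([ 503.6, -257.6,    3. ]), array([ 503.9, -307.1,    3. ]), array([ 454.7, -308.3,    3. ]), array([ 454.5, -258.5,    3. ])]
yel [266.70954064 104.52862191] [ 551.4 -294.2   18. ]
```

View pics/w1c.png

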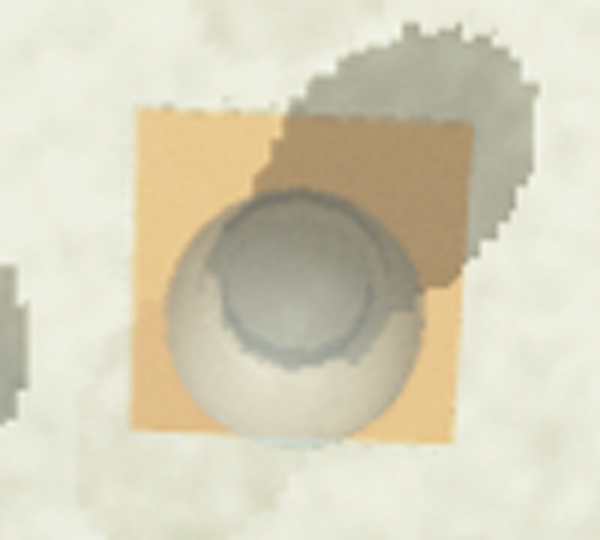

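The wrist ray gives (479,-283), in agreement with the other views to about 1 mm. I'm descending partway.

>>> apply_moves(
  commands=[0.03,0.0062,-0.006,0,0.05,0.0062,-0.006,0,0.05,0.0062,-0.006,0,0.05,0.0062,-0.006,0],
)

```text
clock: 1.67
tcp_pos: [477.8, -282.7, 50.7]
eef_rot: [1.179, 1.23, -1.179]
ft_force: [-0.0, -0.2, 0.6]
gripper_width: 65.3
```

```bash
python3 - <<'E'
from h import *
go([478.9,-282.6,6],92.5)
E
```

```text
t 1.67 tcp [ 477.8 -282.7   50.7] x axis [-0.001  0.001 -1.   ] jaw yaw -87.61 F [-0.01 -0.19  0.64] w 65.3 j6 0.79
shift tool mm [44.7  1.2 -0. ]
turn deg -0.11 units -0.0006
```

>>> apply_moves(
  commands=[0.02,0.001,0,0,0.038,0.001,0,0,0.044,0.001,0,0,0.044,0.001,0,0,0.044,0.001,0,0],
)

```text
clock: 2.08
tcp_pos: [480.2, -282.6, 7.9]
eef_rot: [1.177, 1.228, -1.177]
ft_force: [-0.4, -0.6, 0.4]
gripper_width: 65.0
```

>>> apply_moves(
  commands=[0,0,0,0,0,0,0,0,0,0,0,0,0,0,0,0,0,0,0,0,0,0,0,0],
  jaw=1,
)

```text
clock: 2.58
tcp_pos: [480.0, -281.7, 7.2]
eef_rot: [1.177, 1.229, -1.177]
ft_force: [-0.1, -0.4, 0.8]
gripper_width: 34.5
```

```bash
python3 - <<'E'
from h import *
go([478.9,-282.6,120],92.5)
E
```

```text
t 2.58 tcp [ 480.  -281.7    7.2] x axis [ 0. -0. -1.] jaw yaw -87.48 F [-0.09 -0.4   0.76] w 34.5 j6 0.8
shift tool mm [-112.8   -1.2    0.9]
turn deg 0.02 units 0.0001
```

>>> apply_moves(
  commands=[0,0,0,0,0,0,0,0,-0.01,0,0,0,-0.03,0,0,0,-0.06,0,0,0,-0.09,0,0,0,-0.11,0,0,0,-0.11,0,0,0],
)

```text
clock: 3.25
tcp_pos: [482.3, -283.6, 121.7]
eef_rot: [1.175, 1.22, -1.175]
ft_force: [0.7, -0.2, -0.9]
gripper_width: 34.6
```

```bash
python3 - <<'E'
from h import *
go([509.5,98.5,120],92.5)
for n in("wrist","side"): cv2.imwrite(f"pics/{n}2.png",bot.read_camera(n))
E
```

```text
t 3.25 tcp [ 482.3 -283.6  121.7] x axis [ 0.007 -0.006 -1.   ] jaw yaw -87.48 F [ 0.7  -0.21 -0.86] w 34.6 j6 0.8
shift tool mm [  -0.4   44.  -380.5]
turn deg 0.02 units 0.0001
```

View pics/wrist2.png

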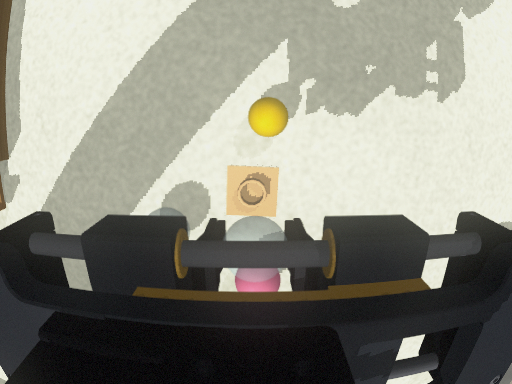

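View pics/side2.png

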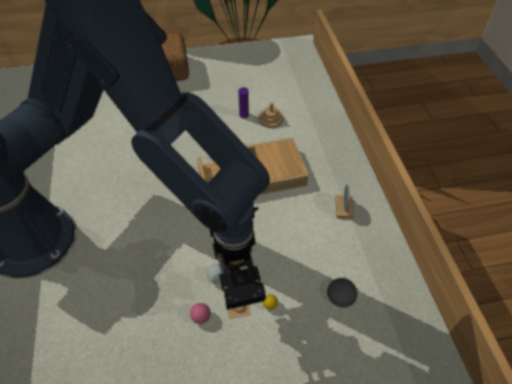

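The marble left its foot and is between the fingers; the square at (252,190) is empty. I'm moving to just in front of the cup so the wrist camera can see it.

>>> apply_moves(
  commands=[0,-0.015,-0.383,0,0,-0.015,-0.383,0,0,-0.015,-0.383,0,0,-0.015,-0.383,0,0,-0.015,-0.383,0,0,-0.015,-0.383,0,0,-0.015,-0.383,0,0,-0.015,-0.383,0],
)

```text
clock: 4.02
tcp_pos: [450.4, 52.4, 115.6]
eef_rot: [1.176, 1.233, -1.18]
ft_force: [1.3, 0.3, -0.1]
gripper_width: 34.6
```

```bash
python3 - <<'E'
from h import *
go([450,98,120],92.5)
E
```

```text
t 4.02 tcp [450.4  52.4 115.6] x axis [-0.004  0.001 -1.   ] jaw yaw -87.53 F [ 1.27  0.33 -0.06] w 34.6 j6 1.4
shift tool mm [ -4.4   1.6 -45.6]
turn deg -0.03 units -0.0002
```

>>> apply_moves(
  commands=[-0.004,0.002,-0.03,0,-0.004,0.002,-0.046,0,-0.004,0.002,-0.046,0,-0.004,0.002,-0.046,0,-0.004,0.002,-0.046,0],
)

```text
clock: 4.43
tcp_pos: [451.7, 96.0, 120.1]
eef_rot: [1.176, 1.231, -1.179]
ft_force: [0.6, -0.2, -0.9]
gripper_width: 34.8
```

```bash
python3 - <<'E'
from h import *
go([510,98.5,45],92.5)
c=bot.camera_info("wrist"); im=bot.read_camera("wrist"); cv2.imwrite("pics/wrist3.png",im)
import pickle; pickle.dump(c,open("c3.pkl","wb"))
go([510,98.5,45],92.5)
E
```

```text
t 4.43 tcp [451.7  96.  120.1] x axis [-0.002 -0.    -1.   ] jaw yaw -87.49 F [ 0.58 -0.21 -0.91] w 34.8 j6 1.49
shift tool mm [75.  58.5  0. ]
turn deg 0.01 units 0.0
t 4.48 tcp [452.   95.6 120.3] x axis [-0.002 -0.    -1.   ] jaw yaw -87.56 F [-0.02 -0.16 -0.87] w 34.4 j6 1.49
shift tool mm [75.2 58.2 -0.5]
turn deg -0.06 units -0.0003
```

View pics/wrist3.png

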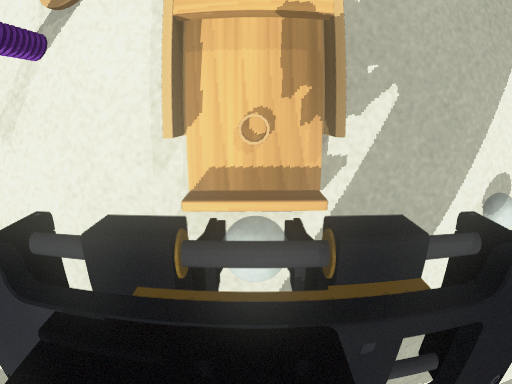

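```bash
python3 - <<'E'
from h import *
a=cv2.imread("pics/wrist3.png")[95:225,165:345];cv2.imwrite("pics/w3c.png",cv2.resize(a,None,fx=4.4,fy=4.4,interpolation=cv2.INTER_CUBIC))
E
```

```text
(no output)
```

View pics/w3c.png

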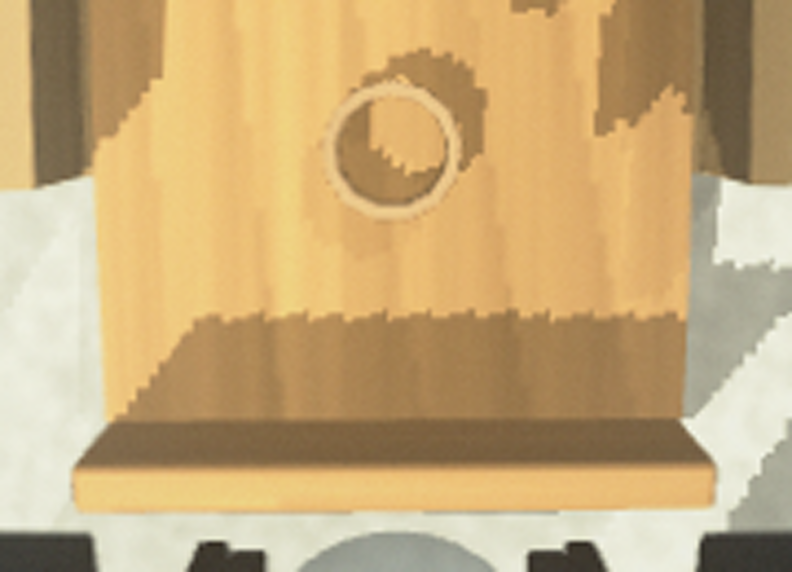

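The rim centre is at wrist (253.9,128.2). The board's top outer edge runs from (181.7,210) to (327,211).

```bash
python3 - <<'E'
from h import *
import pickle; c=pickle.load(open("c3.pkl","rb"))
f=lambda x,y,z:wray((x+.5)/4.4-.5+165,(y+.5)/4.4-.5+95,z,c).round(1)
print("cup",f(393,148,24),"board outer",f(75,508,48),f(715,512,48),"inner",f(75,465,48),f(715,467,48))
print("walls",f(35,188,45),f(752,184,45))
w=bot.observe(); print(w["tcp_pos"])
# held marble: apparent centre at height tcp+17
for p in ((256,247),): print("ball", wray(*p,c["eye"][2] and 137,c).round(1))
E
```

```text
cup [509.7 100.2  24. ] board outer [440.9 158.2  48. ] [445.4  35.6  48. ] inner [449.5 158.   48. ] [454.4  36.7  48. ]
walls [501.5 166.1  45. ] [508.   33.8  45. ]
[451.96289004  95.57965853 120.26008742]
ball [451.9  96.5 137. ]
```

>>> apply_moves(
  commands=[0,0.03,-0.001,0,0,0.0585,-0.001,0,0.03,0.0585,-0.001,0,0.06,0.0585,-0.001,0,0.075,0.0585,-0.001,0,0.075,0.0585,-0.001,0,0.075,0.0585,-0.001,0],
)

```text
clock: 5.07
tcp_pos: [510.1, 98.8, 45.0]
eef_rot: [1.177, 1.231, -1.181]
ft_force: [0.4, -0.4, -0.1]
gripper_width: 34.6
```

```bash
python3 - <<'E'
from h import *
go([510.4,99.2,22],92.5)
cv2.imwrite("pics/scene4.png",bot.read_camera("scene"))
go([510.4,99.2,22],92.5)
E
```

```text
t 5.07 tcp [510.1  98.8  45. ] x axis [-0.003 -0.    -1.   ] jaw yaw -87.62 F [ 0.37 -0.41 -0.07] w 34.6 j6 1.51
shift tool mm [23.   0.4 -0.4]
turn deg -0.12 units -0.0007
t 5.12 tcp [511.  99.  46.] x axis [-0. -0. -1.] jaw yaw -87.59 F [ 0.77  0.36 -0.52] w 34.6 j6 1.51
shift tool mm [24.  -0.6 -0.2]
turn deg -0.09 units -0.0005
```

View pics/scene4.png

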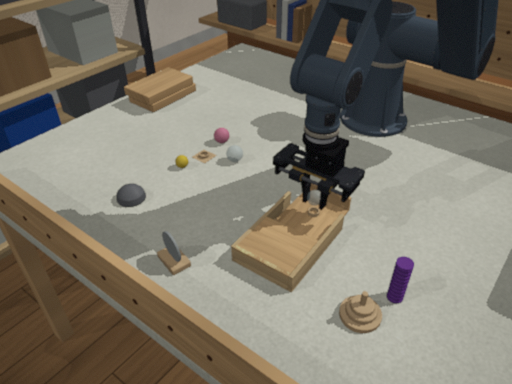

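The marble at (315,197) is held over the cup at about (314,211), and the wrist is clear of the bay. I'm lowering it gently.

>>> apply_moves(
  commands=[0.008,0,0,0,0.015,0,0,0,0.02,0,0,0,0.022,0,0,0,0.022,0,0,0],
)

```text
clock: 5.53
tcp_pos: [510.4, 100.2, 23.6]
eef_rot: [1.176, 1.23, -1.177]
ft_force: [-0.8, 0.4, -0.7]
gripper_width: 34.2
```

```bash
python3 - <<'E'
from h import *
go([510.4,99.2,22],92.5)
E
```

```text
t 5.53 tcp [510.4 100.2  23.6] x axis [-0.001  0.    -1.   ] jaw yaw -87.48 F [-0.84  0.43 -0.66] w 34.2 j6 1.51
shift tool mm [ 1.6 -0.   1. ]
turn deg 0.02 units 0.0001
```

>>> apply_moves(
  commands=[0.001,0,0,0,0.0015,0,0,0,0.0015,0,0,0,0.0015,0,0,0],
)

```text
clock: 5.87
tcp_pos: [510.8, 100.1, 22.6]
eef_rot: [1.177, 1.229, -1.177]
ft_force: [0.5, 0.2, -0.7]
gripper_width: 34.5
```

>>> apply_moves(
  commands=[0.001,0,0,0,0.0015,0,0,0,0.0015,0,0,0],
)

```text
clock: 6.12
tcp_pos: [510.9, 100.1, 21.3]
eef_rot: [1.177, 1.229, -1.176]
ft_force: [-0.2, -0.3, 3.2]
gripper_width: 34.4
```

Contact: fz rose by about 4 N. I'm opening only to about 48 mm.

>>> apply_moves(
  commands=[0,0,0,0,0,0,0,0,0,0,0,0,0,0,0,0,0,0,0,0,0,0,0,0],
  jaw=-0.1,
)

```text
clock: 6.62
tcp_pos: [510.7, 100.1, 20.8]
eef_rot: [1.177, 1.23, -1.177]
ft_force: [-0.2, -0.2, 0.8]
gripper_width: 47.6
```

>>> apply_moves(
  commands=[-0.005,0,0,0,-0.015,0,0,0,-0.03,0,0,0,-0.06,0,0,0,-0.1,0,0,0,-0.1,0,0,0],
)

```text
clock: 7.12
tcp_pos: [515.3, 100.2, 127.7]
eef_rot: [1.183, 1.219, -1.167]
ft_force: [1.5, -0.2, 0.4]
gripper_width: 47.9
```

```bash
python3 - <<'E'
from h import *
go([425,95,120],92.5)
a=bot.read_camera("scene")[150:270,235:385];cv2.imwrite("pics/sc5.png",cv2.resize(a,None,fx=5,fy=5,interpolation=cv2.INTER_CUBIC))
E
```

```text
t 7.12 tcp [515.3 100.2 127.7] x axis [ 0.013 -0.    -1.   ] jaw yaw -87.48 F [ 1.55 -0.2   0.35] w 47.9 j6 1.51
shift tool mm [  6.5 -90.5   1.2]
turn deg 0.02 units 0.0001
```

View pics/sc5.png

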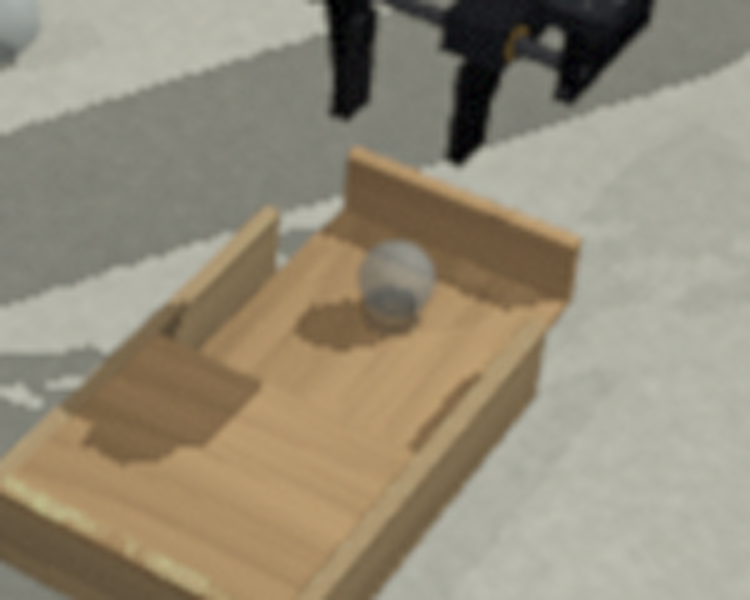

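The marble sits on the cup ring at scene (314,206). I'm closing the fingers and backing off in front of the board.

>>> apply_moves(
  commands=[0,-0.03,0,0,0,-0.06,0,0,0,-0.096,0,0,0,-0.096,0,0,0,-0.096,0,0,0,-0.096,0,0],
  jaw=1,
)

```text
clock: 7.67
tcp_pos: [415.4, 95.9, 121.0]
eef_rot: [1.177, 1.229, -1.176]
ft_force: [0.7, 0.2, 0.3]
gripper_width: 15.8
```

```bash
python3 - <<'E'
from h import *
print("seat px",px("scene",[509.9,99.4,38]))
go([415,95.8,23],92.3)
E
```

```text
seat px [313.90801093 205.5406943 ]
t 7.67 tcp [415.4  95.9 121. ] x axis [ 0.001 -0.    -1.   ] jaw yaw -87.5 F [0.73 0.19 0.26] w 15.8 j6 1.49
shift tool mm [98.  -0.6  0. ]
turn deg 0.2 units 0.0011
```

The marble pixel matches the predicted seat (313.9,205.5). I'm descending.

>>> apply_moves(
  commands=[0.03,0,0,0,0.06,0,0,0,0.085,0,0,0,0.098,0,0,0,0.098,0,0,0,0.098,0,0,0,0.098,0,0,0],
)

```text
clock: 8.25
tcp_pos: [416.2, 95.8, 23.3]
eef_rot: [1.178, 1.228, -1.176]
ft_force: [0.8, 0.3, -0.0]
gripper_width: 0.4
```

>>> apply_moves(
  commands=[0,0.002,0,0,0,0.004,0,0,0,0.006,0,0,0,0.008,0,0,0,0.01,0,0,0,0.01,0,0],
)

```text
clock: 8.75
tcp_pos: [425.8, 96.3, 23.2]
eef_rot: [1.178, 1.228, -1.176]
ft_force: [-0.4, 0.0, -0.0]
gripper_width: 0.3
```

>>> apply_moves(
  commands=[0,0.002,0,0,0,0.004,0,0,0,0.005,0,0,0,0.006,0,0,0,0.007,0,0,0,0.008,0,0,0,0.009,0,0,0,0.01,0,0],
)

```text
clock: 9.42
tcp_pos: [433.1, 96.8, 22.8]
eef_rot: [1.175, 1.232, -1.179]
ft_force: [-3.5, -0.8, 1.1]
gripper_width: 0.6
```

Contact at TCP x≈432.5. I'm pressing on slowly.

>>> apply_moves(
  commands=[0,0.001,0,0,0,0.0025,0,0,0,0.004,0,0,0,0.0055,0,0,0,0.007,0,0,0,0.0085,0,0,0,0.01,0,0,0,0.01,0,0],
)

```text
clock: 10.08
tcp_pos: [445.3, 97.3, 22.9]
eef_rot: [1.177, 1.229, -1.176]
ft_force: [-2.8, 0.6, -0.5]
gripper_width: 0.6
```

>>> apply_moves(
  commands=[0,0.001,0,0,0,0.0025,0,0,0,0.004,0,0,0,0.0055,0,0,0,0.007,0,0,0,0.008,0,0,0,0.008,0,0],
)

```text
clock: 10.67
tcp_pos: [453.2, 97.7, 22.9]
eef_rot: [1.177, 1.229, -1.177]
ft_force: [-2.5, 2.6, -1.2]
gripper_width: 0.3
```

>>> apply_moves(
  commands=[0,0.0008,0,0,0,0.0015,0,0,0,0.0015,0,0],
)

```text
clock: 10.92
tcp_pos: [454.4, 97.7, 22.9]
eef_rot: [1.177, 1.23, -1.177]
ft_force: [-3.8, 1.7, -1.6]
gripper_width: 0.5
```

>>> apply_moves(
  commands=[0,0.0008,0,0,0,0.0015,0,0,0,0.0015,0,0],
)

```text
clock: 11.17
tcp_pos: [455.9, 97.8, 22.9]
eef_rot: [1.177, 1.23, -1.177]
ft_force: [-3.4, 2.4, -1.9]
gripper_width: 0.5
```

>>> apply_moves(
  commands=[0,0.0008,0,0,0,0.0015,0,0,0,0.0015,0,0],
)

```text
clock: 11.42
tcp_pos: [457.4, 97.8, 22.9]
eef_rot: [1.177, 1.229, -1.177]
ft_force: [-3.5, 1.5, -2.5]
gripper_width: 0.3
```

>>> apply_moves(
  commands=[0,0.0008,0,0,0,0.0015,0,0,0,0.0015,0,0],
)

```text
clock: 11.67
tcp_pos: [459.0, 97.9, 22.9]
eef_rot: [1.177, 1.229, -1.177]
ft_force: [-4.3, 1.7, -2.5]
gripper_width: 0.2
```

>>> apply_moves(
  commands=[0,0.0008,0,0,0,0.0015,0,0,0,0.0015,0,0],
)

```text
clock: 11.92
tcp_pos: [460.5, 97.9, 22.9]
eef_rot: [1.177, 1.229, -1.177]
ft_force: [-3.0, 3.7, -2.2]
gripper_width: 0.4
```

>>> apply_moves(
  commands=[0,0.0008,0,0,0,0.0015,0,0,0,0.0015,0,0],
)

```text
clock: 12.17
tcp_pos: [462.0, 98.0, 22.9]
eef_rot: [1.177, 1.229, -1.177]
ft_force: [-4.3, 2.0, -2.3]
gripper_width: 0.6
```

>>> apply_moves(
  commands=[0,0.0008,0,0,0,0.0015,0,0,0,0.0015,0,0],
)

```text
clock: 12.42
tcp_pos: [463.4, 98.0, 22.9]
eef_rot: [1.177, 1.23, -1.177]
ft_force: [-3.8, 3.3, -1.4]
gripper_width: 0.5
```

>>> apply_moves(
  commands=[0,0.0008,0,0,0,0.0015,0,0,0,0.0015,0,0],
)

```text
clock: 12.67
tcp_pos: [464.9, 98.1, 22.9]
eef_rot: [1.177, 1.23, -1.177]
ft_force: [-4.1, 3.3, -0.7]
gripper_width: 0.7
```

>>> apply_moves(
  commands=[0,0.0008,0,0,0,0.0015,0,0,0,0.0015,0,0],
)

```text
clock: 12.92
tcp_pos: [466.3, 98.2, 22.9]
eef_rot: [1.177, 1.23, -1.177]
ft_force: [-4.4, 2.5, -1.1]
gripper_width: 0.2
```

>>> apply_moves(
  commands=[0,0.0008,0,0,0,0.0015,0,0,0,0.0015,0,0],
)

```text
clock: 13.17
tcp_pos: [467.7, 98.2, 22.9]
eef_rot: [1.177, 1.23, -1.177]
ft_force: [-5.1, 1.1, -1.0]
gripper_width: 0.4
```

>>> apply_moves(
  commands=[0,0.0008,0,0,0,0.0015,0,0,0,0.0015,0,0],
)

```text
clock: 13.42
tcp_pos: [469.1, 98.3, 22.9]
eef_rot: [1.177, 1.23, -1.177]
ft_force: [-4.5, 1.9, -1.5]
gripper_width: 0.5
```

```bash
python3 - <<'E'
from h import *
go([415,95.8,23],92.3)
a=bot.read_camera("side")[120:220,185:315];cv2.imwrite("pics/sd6.png",cv2.resize(a,None,fx=5,fy=5,interpolation=cv2.INTER_CUBIC))
a=bot.read_camera("scene")[150:270,235:385];cv2.imwrite("pics/sc6.png",cv2.resize(a,None,fx=5,fy=5,interpolation=cv2.INTER_CUBIC))
E
```

```text
t 13.42 tcp [469.1  98.3  22.9] x axis [-0.  0. -1.] jaw yaw -87.49 F [-4.48  1.89 -1.46] w 0.5 j6 1.5
shift tool mm [ -0.  -54.2   0.1]
turn deg 0.21 units 0.0011
```

View pics/sc6.png

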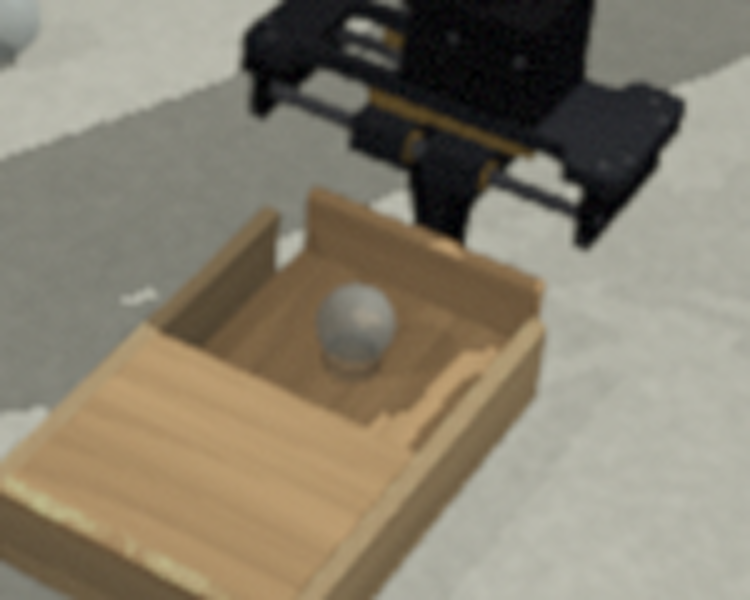

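The tray is about 36 mm in and the marble is still in its cup at scene (306,215). I'm continuing in fine steps.

>>> apply_moves(
  commands=[0,0.0008,0,0,0,0.0015,0,0,0,0.0015,0,0],
)

```text
clock: 13.77
tcp_pos: [470.5, 98.4, 22.9]
eef_rot: [1.177, 1.23, -1.177]
ft_force: [-5.3, 3.4, -0.3]
gripper_width: 0.4
```

>>> apply_moves(
  commands=[0,0.0008,0,0,0,0.0015,0,0,0,0.0015,0,0],
)

```text
clock: 14.02
tcp_pos: [472.0, 98.4, 22.9]
eef_rot: [1.177, 1.23, -1.177]
ft_force: [-4.4, 3.6, -1.4]
gripper_width: 0.2
```

>>> apply_moves(
  commands=[0,0.0008,0,0,0,0.0015,0,0,0,0.0015,0,0],
)

```text
clock: 14.27
tcp_pos: [473.3, 98.5, 22.9]
eef_rot: [1.176, 1.23, -1.178]
ft_force: [-4.2, 1.7, -0.5]
gripper_width: 0.4
```

>>> apply_moves(
  commands=[0,0.0008,0,0,0,0.0015,0,0,0,0.0015,0,0],
)

```text
clock: 14.52
tcp_pos: [474.8, 98.6, 22.9]
eef_rot: [1.176, 1.23, -1.178]
ft_force: [-6.1, 3.5, -0.5]
gripper_width: 0.6
```

>>> apply_moves(
  commands=[0,0.0005,0,0,0,0.001,0,0,0,0.001,0,0],
)

```text
clock: 14.77
tcp_pos: [475.7, 98.6, 23.0]
eef_rot: [1.176, 1.231, -1.178]
ft_force: [-5.0, 2.8, -0.5]
gripper_width: 1.0
```

>>> apply_moves(
  commands=[0,0.0008,0,0,0,0.0015,0,0,0,0.0015,0,0],
)

```text
clock: 15.02
tcp_pos: [477.1, 98.7, 22.9]
eef_rot: [1.176, 1.231, -1.178]
ft_force: [-5.4, 3.2, 0.3]
gripper_width: 0.4
```

>>> apply_moves(
  commands=[0,0.0008,0,0,0,0.0015,0,0,0,0.0015,0,0],
)

```text
clock: 15.27
tcp_pos: [478.5, 98.8, 22.9]
eef_rot: [1.176, 1.231, -1.178]
ft_force: [-4.6, 3.1, -0.4]
gripper_width: 0.1
```

>>> apply_moves(
  commands=[0,0.0008,0,0,0,0.0015,0,0,0,0.0015,0,0],
)

```text
clock: 15.52
tcp_pos: [479.9, 98.8, 22.9]
eef_rot: [1.176, 1.231, -1.178]
ft_force: [-4.6, 2.7, -0.2]
gripper_width: 0.5
```

>>> apply_moves(
  commands=[0,0.0005,0,0,0,0.001,0,0,0,0.001,0,0],
)

```text
clock: 15.77
tcp_pos: [480.8, 98.9, 22.9]
eef_rot: [1.176, 1.231, -1.178]
ft_force: [-5.2, 2.6, -0.3]
gripper_width: 0.5
```

>>> apply_moves(
  commands=[0,0.0005,0,0,0,0.001,0,0,0,0.001,0,0],
)

```text
clock: 16.02
tcp_pos: [481.7, 99.0, 22.9]
eef_rot: [1.176, 1.231, -1.178]
ft_force: [-6.1, 2.3, -0.1]
gripper_width: 0.9
```

>>> apply_moves(
  commands=[0,0.0005,0,0,0,0.001,0,0,0,0.001,0,0],
)

```text
clock: 16.27
tcp_pos: [482.8, 99.0, 22.9]
eef_rot: [1.176, 1.231, -1.178]
ft_force: [-5.1, 2.7, 0.3]
gripper_width: 0.2
```

>>> apply_moves(
  commands=[0,0.0005,0,0,0,0.001,0,0,0,0.001,0,0],
)

```text
clock: 16.52
tcp_pos: [484.0, 99.0, 22.9]
eef_rot: [1.176, 1.231, -1.178]
ft_force: [-4.3, 2.7, -0.1]
gripper_width: 0.5
```

>>> apply_moves(
  commands=[0,0.0005,0,0,0,0.001,0,0,0,0.001,0,0],
)

```text
clock: 16.77
tcp_pos: [485.1, 99.1, 22.9]
eef_rot: [1.176, 1.231, -1.178]
ft_force: [-4.8, 2.2, -0.3]
gripper_width: 0.5
```

Force seems to have dropped about 1 N near x≈483 (travel about 50 mm), which may be the trip. I'll feel for the stop with 1 mm steps.

>>> apply_moves(
  commands=[0,0.0005,0,0,0,0.001,0,0,0,0.001,0,0],
)

```text
clock: 17.02
tcp_pos: [486.4, 99.2, 22.9]
eef_rot: [1.177, 1.23, -1.177]
ft_force: [-5.4, 2.9, -1.2]
gripper_width: 0.5
```

>>> apply_moves(
  commands=[0,0.0005,0,0,0,0.0005,0,0,0,0.0005,0,0],
)

```text
clock: 17.27
tcp_pos: [486.7, 99.2, 22.9]
eef_rot: [1.177, 1.23, -1.178]
ft_force: [-4.5, 2.2, -0.5]
gripper_width: 0.4
```

>>> apply_moves(
  commands=[0,0.0005,0,0,0,0.0005,0,0,0,0.0005,0,0],
)

```text
clock: 17.52
tcp_pos: [486.8, 99.2, 22.9]
eef_rot: [1.176, 1.231, -1.178]
ft_force: [-5.6, 3.0, 0.6]
gripper_width: 0.9
```

>>> apply_moves(
  commands=[0,0.0005,0,0,0,0.0005,0,0,0,0.0005,0,0],
)

```text
clock: 17.77
tcp_pos: [487.3, 99.2, 22.9]
eef_rot: [1.176, 1.231, -1.178]
ft_force: [-5.5, 1.7, -0.4]
gripper_width: 0.4
```

>>> apply_moves(
  commands=[0,0.0005,0,0,0,0.001,0,0,0,0.001,0,0],
)

```text
clock: 18.02
tcp_pos: [488.4, 99.3, 22.9]
eef_rot: [1.176, 1.231, -1.178]
ft_force: [-5.9, 3.4, 0.7]
gripper_width: 0.4
```

>>> apply_moves(
  commands=[0,0.0005,0,0,0,0.001,0,0,0,0.001,0,0],
)

```text
clock: 18.27
tcp_pos: [489.4, 99.3, 22.9]
eef_rot: [1.176, 1.231, -1.178]
ft_force: [-4.8, 3.1, -0.5]
gripper_width: 0.2
```

>>> apply_moves(
  commands=[0,0.0005,0,0,0,0.001,0,0,0,0.001,0,0],
)

```text
clock: 18.52
tcp_pos: [490.4, 99.3, 22.9]
eef_rot: [1.176, 1.231, -1.178]
ft_force: [-4.2, 2.2, 0.6]
gripper_width: 0.4
```

>>> apply_moves(
  commands=[0,0.0004,0,0,0,0.0008,0,0,0,0.0008,0,0],
)

```text
clock: 18.77
tcp_pos: [490.9, 99.4, 22.9]
eef_rot: [1.176, 1.231, -1.178]
ft_force: [-6.1, 3.8, -0.2]
gripper_width: 0.4
```

Force is rising and the advance is stalling near travel 58 mm, so that looks like the stop. I'm backing off slowly and watching where the board leaves the fingers.

>>> apply_moves(
  commands=[0,-0.001,0,0,0,-0.002,0,0,0,-0.003,0,0,0,-0.004,0,0,0,-0.005,0,0],
)

```text
clock: 19.18
tcp_pos: [486.9, 99.2, 22.9]
eef_rot: [1.177, 1.23, -1.177]
ft_force: [-4.5, 3.0, -0.5]
gripper_width: 0.2
```

>>> apply_moves(
  commands=[0,-0.001,0,0,0,-0.002,0,0,0,-0.003,0,0,0,-0.004,0,0,0,-0.004,0,0],
)

```text
clock: 19.6
tcp_pos: [483.1, 98.9, 23.0]
eef_rot: [1.177, 1.229, -1.177]
ft_force: [-4.4, 2.0, -0.4]
gripper_width: 0.3
```

>>> apply_moves(
  commands=[0,-0.001,0,0,0,-0.002,0,0,0,-0.003,0,0,0,-0.003,0,0],
)

```text
clock: 19.93
tcp_pos: [482.2, 98.3, 23.4]
eef_rot: [1.179, 1.226, -1.174]
ft_force: [-1.3, -0.4, 0.0]
gripper_width: 0.7
```

>>> apply_moves(
  commands=[0,-0.001,0,0,0,-0.002,0,0,0,-0.003,0,0,0,-0.004,0,0,0,-0.006,0,0,0,-0.008,0,0,0,-0.008,0,0],
)

```text
clock: 20.52
tcp_pos: [471.2, 98.4, 22.9]
eef_rot: [1.176, 1.23, -1.178]
ft_force: [0.2, -0.2, 0.3]
gripper_width: 0.5
```

```bash
python3 - <<'E'
from h import *
go([415,95.8,23],92.3)
a=bot.read_camera("side")[120:220,185:315];cv2.imwrite("pics/sd7.png",cv2.resize(a,None,fx=5,fy=5,interpolation=cv2.INTER_CUBIC))
a=bot.read_camera("scene")[150:270,235:385];cv2.imwrite("pics/sc7.png",cv2.resize(a,None,fx=5,fy=5,interpolation=cv2.INTER_CUBIC))
E
```

```text
t 20.52 tcp [471.2  98.4  22.9] x axis [-0.001  0.    -1.   ] jaw yaw -87.49 F [ 0.22 -0.18  0.29] w 0.5 j6 1.5
shift tool mm [ -0.  -56.3   0.2]
turn deg 0.21 units 0.0012
```

View pics/sc7.png

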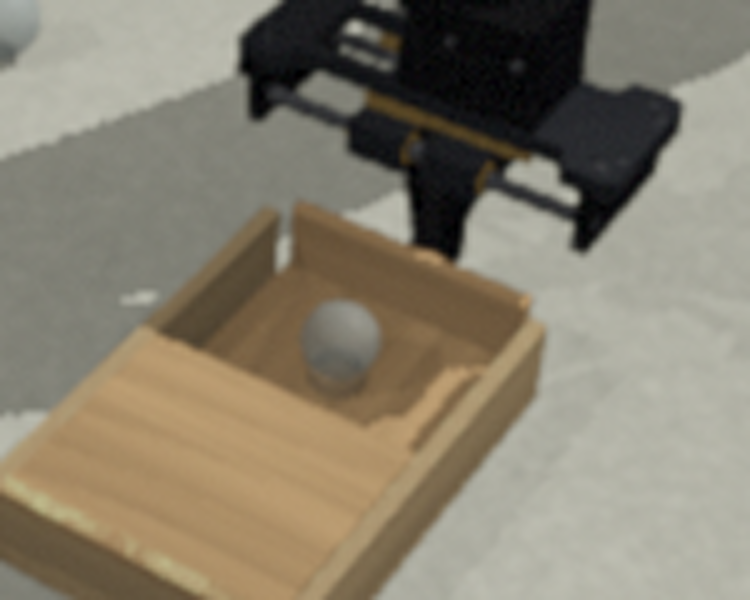

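View pics/sd7.png

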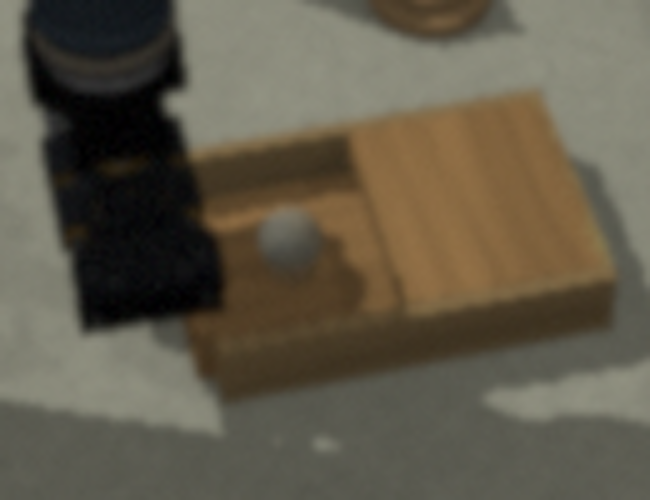

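The tray is staying in with no force on the tool, and the marble is in its cup at scene (303,219). I'm withdrawing and rechecking.

>>> apply_moves(
  commands=[0,-0.03,0,0,0,-0.05,0,0,-0.03,-0.055,0,0,-0.06,-0.055,0,0,-0.1,-0.055,0,0,-0.12,-0.055,0,0,-0.12,-0.055,0,0,-0.12,-0.055,0,0],
)

```text
clock: 21.28
tcp_pos: [418.0, 96.0, 144.1]
eef_rot: [1.178, 1.227, -1.174]
ft_force: [-0.5, -0.1, -0.5]
gripper_width: 0.7
```

>>> apply_moves(
  commands=[0,0,0,0,0,0,0,0,0,0,0,0,0,0,0,0,0,0,0,0,0,0,0,0,0,0,0,0,0,0,0,0],
)

```text
clock: 21.95
tcp_pos: [417.1, 96.0, 142.8]
eef_rot: [1.177, 1.23, -1.177]
ft_force: [1.2, 0.3, -0.6]
gripper_width: 0.5
```

```bash
python3 - <<'E'
from h import *
go([415,95.8,23],92.3)
im=bot.read_camera("scene"); cv2.imwrite("pics/scene8.png",im)
a=im[150:270,235:385];cv2.imwrite("pics/sc8.png",cv2.resize(a,None,fx=5,fy=5,interpolation=cv2.INTER_CUBIC))
a=bot.read_camera("wrist");cv2.imwrite("pics/w8.png",a)
for t in (50,51,52): 
    u=np.array([np.cos(.04),np.sin(.04)])*t; print(t,px("scene",[509.9+u[0],99.4+u[1],38]).round(1))
E
```

```text
t 21.95 tcp [417.1  96.  142.8] x axis [-0.  0. -1.] jaw yaw -87.49 F [ 1.17  0.29 -0.58] w 0.5 j6 1.49
shift tool mm [ 1.198e+02 -2.000e+00  1.000e-01]
turn deg 0.21 units 0.0011
50 [302.7 217.4]
51 [302.5 217.6]
52 [302.2 217.9]
```

View pics/scene8.png

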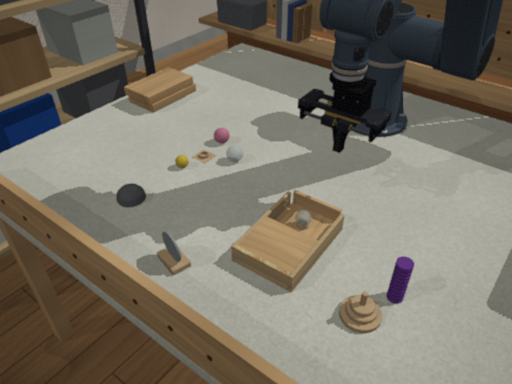

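View pics/sc8.png

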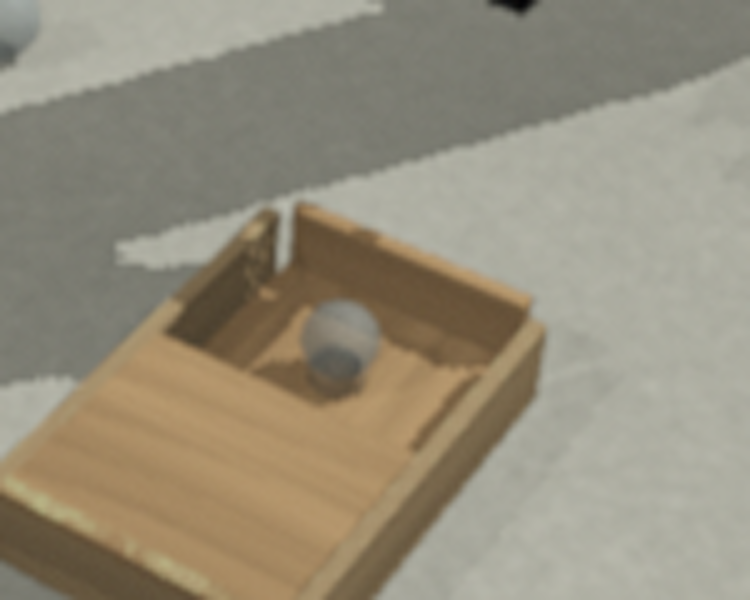

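View pics/w8.png

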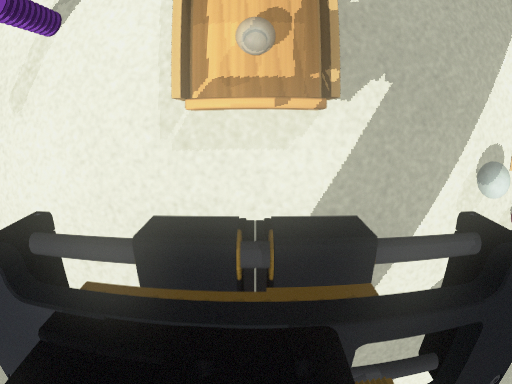

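The tray is latched. The marble at scene (303,218) matches the seat at about 50 mm of travel, and the other toys have not moved. I'm handing in.

```bash
python3 -c "
from rig import bot
print(bot.hand_in())"
```

```text
the job is handed in; nothing more can be done
None
```

The job is handed in at about 22 s. The clear marble is in the tray's ring cup, and the catch holds the tray in at about 50 mm of travel.

- **Pressing:** I pushed the board in slow steps to about 58 mm. The pushing force I read stayed at about 6 N (about 7 N in total), though it was only read at the end of each short move. I then backed off slowly and the tray held by itself.
- **Last checks:** About 1.4 s after letting go, with the gripper clear, the pictures still showed the tray in. The marble was within about 1 px of where the cup should be. The other toys looked unmoved.
- **Less certain:** The force readings were noisy by about 1 N, so the exact trip point was unclear. An apparent drop near 50 mm was not the trip, so I kept going until the press nearly stalled. A sideways force of 2 to 4 N built up on the fingers as I pressed, probably friction, and it vanished on release.

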